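# Clamp the marked flat bar with the swing strap and cam lever

### The job

Clamp the chalk-marked flat bar in the bench fixture without gripping or lifting anything: with the outside of a finger, swing the clamp strap round until it stops across the bar, then push the cam lever all the way down so that the strap's foot presses on the bar. Push the lever only after the strap is across; leave the bar lying where it is, do not disturb the other things on the bench, and finish clear of everything.

Things in the scene. Friction and masses are not known exactly. Their poses are not given: they have to be found in the camera images.
- fixture: All sizes here in mm. Clamping fixture bolted to the bench (cannot move): green-painted steel base plate 180 (x) x 310 (y) x 12 thick. Origin on the bench surface; the plate spans x -90..90 and y -170..140 in its own frame. In this frame: z up, the flat bar lies along x across the middle, the strap's pivot post stands at y = +95 and the cam lever's block (50 x 30, its top 55 and its two cheeks 92 above the bench) at y = -135. It stands at a different place and yaw each time.
- pivot (a point): Point on the vertical axis of the strap's pivot post (fixture frame 0, 95, 50).
- strap (a joint): Swing of the clamp strap about the pivot post, rad. 0 = across the bar, at right angles to it, its free end beside the lever block, against a hard stop; larger = swung away (counter-clockwise from above), 1.8 at most; at t the strap points from the pivot along (sin t, -cos t) in the fixture's x, y. A stiff hinge that stays where it is left; about 1.5 N at 110 from the pivot moves it.
- strap_tip (a point): Middle of the free end of the strap, 195 from the pivot axis. The strap is a level steel bar 30 wide and 14 thick, underside 44 and top 58 above the bench with the lever upright, up to 1.5 lower with the lever as found (plain round eye of radius 24 at the pivot, bolt head rising to 63 over the foot); a round rubber foot 26 across hangs under it 95 from the pivot, its bottom 24.5 above the bench.
- strap_side (a point): Point on the strap's long side face that must be pushed (the side away from the stop), 110 from the pivot axis and 15 off the strap's centre line, at mid thickness, 51 above the bench. Pushing it square to the face swings the strap towards 0. Below the strap there is free room down to the bar's top, 20 above the bench.
- axle (a point): Centre of the cam lever's level axle, which runs along the fixture's x (fixture frame 0, -130, 78).
- lever (a joint): Angle of the cam lever, rad. 0 = upright; it swings down over the strap, towards the pivot post (fixture +y); 1.4 = fully down, nearly level, hard stop. At t it points from the axle along (0, sin t, cos t) in the fixture frame. Stays where it is left; about 3 to 6 N at the grip moves it. As it goes down it draws the strap down with it, 4.2 per rad (6 in all), until the rubber foot presses on the bar.
- lever_grip (a point): Centre of the lever's round black grip, 85 from the axle; the grip is 23 across and reaches from 50 to 115 from the axle.
- collar: Brass collar on the pivot post that carries the strap and foot (and sinks with them); origin on the pivot axis, 38 above the bench.
- bar: Loose flat steel bar 240 x 50 x 8, up to 1 kg, with chalk lines, lying along the fixture's x on the base plate between four locating pins (6 high). Origin in the middle of its underside, 12 above the bench.
- gauge_block: Loose steel block 30 x 22 x 22, standing on the base plate near the pivot post, a bystander. Origin near the middle of its underside.
- tin: Loose aluminium can, 54 across, 55 tall, on the bench on the robot's side of the fixture, a bystander. Origin on the bench, in the middle of its underside.
- wrench: Loose steel open wrench 170 long lying on the bench beside the pivot post, a bystander. Origin near the middle of its underside.
- hammer: Loose hammer 260 long lying on the bench to the left of the fixture, a bystander. Origin near the middle of its underside.
- square: Loose steel try square, stock 100 x 18 x 14 and a 130 blade, lying on the bench beyond the fixture, a bystander. Origin near the middle of its underside.
- jar: Loose glass jar with steel lid, 60 across, 75 tall, on the bench past the lever's end of the fixture, a bystander. Origin on the bench, in the middle of its underside.
- offcut: Loose flat steel offcut 90 x 50 x 8 lying on the bench, a bystander. Origin on the bench, in the middle of its underside.

How it is judged:
By the outcome, as a careful person would: the job done as asked, in the order asked, and still so for the second after the job is handed in, with the robot touching nothing.
It also fails if it takes over 56 s, if anything falls off the work surface, if the arm or the gripper's body presses on something with over 40 N, if the wrist force passes 120 N, or if a joint passes its speed limit or range.

### The arm

A 7-joint arm with a two-finger parallel gripper is mounted at the origin on the work surface. World frame = base frame: x ahead of the robot, y to its left, z up, the work surface at z = 0. Lengths are in m, angles in rad, forces in N, time in s.
With the tool pointing down it reaches from about 0.425 to 0.875 m from the base axis. Payload 4.7 kg.
Tool frame: the origin (TCP) lies on the front face of the gripper's body, between the roots of the fingers; the fingertips stand 73 mm ahead of it and the grasp point (between the pads) lies manip.pinch_z ahead of it (manip.pinch_z is the distance from the TCP to the grasp point, in m); z points along the fingers, x is the direction in which the jaws open and shut, and the axes are right-handed (so a half turn about z gives the same grasp; the last joint's range is limited). The gripper opens to 85 mm and grips with 20 to 120 N. Pads are 22 mm wide; open, the fingers measure 114 mm over their backs; the gripper's body (76 mm by 85 mm) begins 54 mm behind the grasp point. The pads swing forward as they close: fully open they stand 13 mm farther back than shut.
Start: joints at [1.288, 0.321, -0.07, 1.45, 0.023, 1.371, -0.057], TCP at [0.19, -0.622, 0.304] pointing down, gripper open.
Joint ranges: [-2.86, 2.86], [-0.3, 2.09], [-1.38, 1.24], [0.06, 2.45], [-1.56, 4.7], [0.09, 2.05], [-2.69, 2.69]. Speed limits (rad/s): [2.57, 2.57, 3.14, 3.14, 3.14, 3.14, 3.14].

### API

Orientations are given as a unit quaternion [x, y, z, w].
In Python, from bench import manip, vision gives the robot as it stands.
- The arm moves only by the tool step_arm, never from a script. Its argument "targets" is text: rows parted by semicolons, each of 6 numbers parted by spaces: the shift along the tool's x, y, z in m, then the turn, a rotation vector about the tool's x, y, z in degrees. A call has 1 to 10 rows; each row is the pose to reach, as a shift and turn from the pose commanded when the call began, along the tool's axes at that moment; what a row does not reach only later rows make up. A row lasts 1/8 s, in which the tool goes at most 62.5 mm and 10.7 degrees, less where a joint would pass 70% of its speed; a pose out of reach is approached as far as the arm can. A call with a gripper value outside its range is refused whole. "jaw" is the gripper's target within -1 to 1 (fully open at 1, half-way at 0, shut at -1), set as the call begins (left out, the last holds). The fingers move at their own pace and stop on an object; "squeeze" is the grip in N (left out, the last holds). Time passes only in rows, so rows that repeat a pose let the fingers close. It gives the time, the measured TCP pose, the force and the opening at its end, in the units of the state.
- manip.read_state(): the state, without advancing time (a new reading comes with each control period).
- vision.capture(name): name is "scene" or "top" or "wrist"; returns (picture, depth): 480x640x3 uint8, red, green, blue; 480x640 float32, m along the optical axis (not along the pixel's ray), 0 where there is no reading.
- vision.calibration(name): a dict with "vertical_fov" (degrees; the focal length in pixels is half the picture's height over the tangent of half this angle, whatever the lens; pixels are square), "cx", "cy" (the principal point, pixels), "extrinsics" (4x4, takes a point from camera to world coordinates); the wrist camera has in their place "mount" (4x4, takes a point from camera to tool coordinates, whose origin is the TCP and whose axes are the tool frame's). Camera axes: x right, y up, looking along -z (the intrinsics and any distortion apply to the point x, -y, -z); pixel columns grow to the right and rows downward; lengths in m; the calibration is good to about 2 mm. A picture is of the moment at which its call begins: read the wrist's pose just before it. calibration takes no time and is no camera call.
- manip.finish_job(): hands the job in, once; it reports no verdict.
The state is a dict: "clock": time; "q": joint angles; "dq": joint speeds; "tau": joint torques, N m; "eef_pos": TCP position; "eef_rot": TCP orientation; "contact_force": force on the tool from outside, world axes, zero at the start; "wrist_torque": the same for the moment, N m; "grip_width": opening from 0.0 (shut) to 1.0 (fully open).
Only numpy, scipy, OpenCV 4.12 (cv2) and the standard library are available. Lean on these libraries where they do the work, as an engineer would, in place of code of your own. Each camera call takes 0.05 s, during which the arm holds its last target.

## Working session

There is one attempt and no reset: what is moved stays moved. The work goes in short steps, Python scripts to look and compute and a tool call to move; the robot and the scene stay as the last step left them, time stands still between calls to the robot, and variables do not carry over. Pictures are saved under pics/ and viewed, and the job is handed in when it is done.

Besides the shell and the picture viewer there is one more tool, called after "Emit:" as name(argument=value, ...) on one line, values as JSON. step_arm: Moves the arm, as the interface text tells. Its arguments: {"type":"object","properties":{"targets":{"type":"string"},"jaw":{"type":"number"},"squeeze":{"type":"number"}},"required":["targets"]}

```bash
mkdir -p pics; ls
cat > h.py <<'E'
import numpy as np, cv2
from bench import manip, vision
from scipy.spatial.transform import Rotation as R
def cap(n,tag):
    s=manip.read_state(); p,d=vision.capture(n); c=vision.calibration(n)
    np.savez(f'pics/{tag}.npz',p=p,d=d,pos=s['eef_pos'],rot=s['eef_rot']); cv2.imwrite(f'pics/{tag}.png',p[:,:,::-1]); return p,d,c,s
def ext(c,s):
    if 'extrinsics' in c: return np.array(c['extrinsics'])
    T=np.eye(4);T[:3,:3]=R.from_quat(s['eef_rot']).as_matrix();T[:3,3]=s['eef_pos'];return T@np.array(c['mount'])
E
python3 - <<'E'
from h import *
for n in('scene','top','wrist'):
    p,d,c,s=cap(n,n+'0'); print(n,c)
print(manip.read_state()); print(manip.pinch_z)
E
```

```text
pics
scene {'vertical_fov': 46.10755683401362, 'cx': 316.4097166071559, 'cy': 228.90603379251374, 'extrinsics': array([[ 0.57864501, -0.61884077,  0.53123069,  1.10421517],
       [ 0.81555092,  0.43359065, -0.38324385, -0.39232069],
       [ 0.00683026,  0.65500782,  0.75559123,  0.92489308],
       [ 0.        ,  0.        ,  0.        ,  1.        ]])}
top {'vertical_fov': 56.64189517429434, 'cx': 311.49539790004553, 'cy': 244.18275617791878, 'extrinsics': array([[ 0.01405445,  0.99120491, -0.13158763,  0.4829931 ],
       [-0.9992301 ,  0.01874373,  0.03446562,  0.03983111],
       [ 0.03662894,  0.13100192,  0.99070521,  0.87416998],
       [ 0.        ,  0.        ,  0.        ,  1.        ]])}
wrist {'vertical_fov': 59.95683651162782, 'cx': 317.92709888926004, 'cy': 242.47995669244287, 'mount': array([[ 9.99999389e-01,  3.88661073e-06,  1.10547808e-03,
         4.67493428e-04],
       [ 3.31288433e-04, -9.55088405e-01, -2.96320821e-01,
        -7.42813390e-02],
       [ 1.05467762e-03,  2.96321006e-01, -9.55087823e-01,
        -6.98136117e-02],
       [ 0.00000000e+00,  0.00000000e+00,  0.00000000e+00,
         1.00000000e+00]])}
{'clock': 0.15, 'q': array([ 1.28810728,  0.32168734, -0.07006597,  1.45140213,  0.02261811,
        1.37081464, -0.05693958]), 'dq': array([ 0.0002193 , -0.00318569,  0.00049959, -0.00426823, -0.0006375 ,
        0.00022221,  0.00092847]), 'tau': array([-1.07413618e-04, -4.94097555e+01, -3.82845104e-01, -3.14684129e+01,
        1.30153546e-02,  8.40508175e-03, -3.76965079e-05]), 'eef_pos': array([ 0.18995053, -0.6213075 ,  0.30304836]), 'eef_rot': array([ 8.03872633e-01, -5.94800982e-01, -6.44479915e-04, -4.07913550e-04]), 'contact_force': array([ 0.17175641, -0.54368166, -0.47567201]), 'wrist_torque': array([0.02750224, 0.03923577, 0.01416948]), 'grip_width': 1.0010599804497922}
0.0539
```

View pics/top0.png

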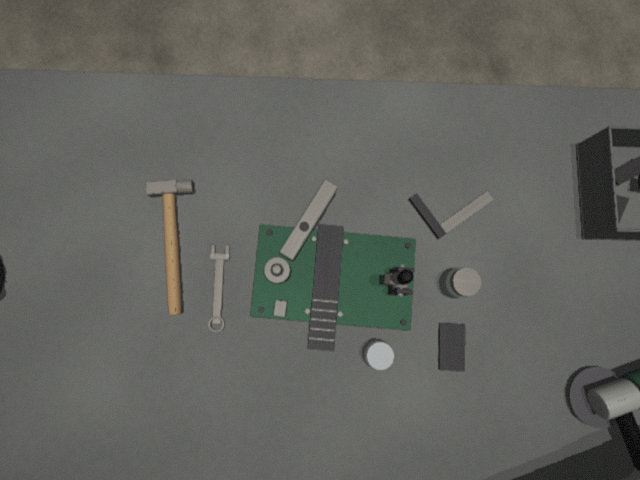

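View pics/scene0.png

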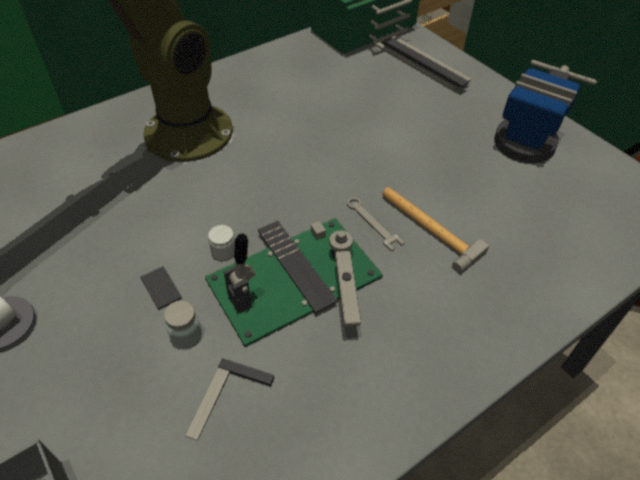

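The top view shows the green plate at about cols 250-415, rows 225-330. The strap's eye is at (277,270) and its tip at (330,185), so it is swung about 1 rad. The lever is at (400,278), nearly upright. Next I'll measure the plate.

```bash
cat >> h.py <<'E'
def ray(c,s,uv):
    f=240/np.tan(np.radians(c['vertical_fov'])/2); E=ext(c,s)
    uv=np.atleast_2d(uv).astype(float)
    d=np.stack([(uv[:,0]-c['cx'])/f,-(uv[:,1]-c['cy'])/f,-np.ones(len(uv))],1)
    return E[:3,3],d@E[:3,:3].T
def onz(c,s,uv,z):
    o,d=ray(c,s,uv); return o+d*((z-o[2])/d[:,2])[:,None]
def cloud(c,s,d):
    v,u=np.mgrid[:480,:640]; o,r=ray(c,s,np.stack([u.ravel(),v.ravel()],1)); return (o+r*d.ravel()[:,None]).reshape(480,640,3)
def proj(c,s,P):
    f=240/np.tan(np.radians(c['vertical_fov'])/2); E=np.linalg.inv(ext(c,s)); q=np.atleast_2d(P)@E[:3,:3].T+E[:3,3]
    return np.stack([c['cx']+f*q[:,0]/-q[:,2],c['cy']-f*q[:,1]/-q[:,2]],1)
E
cat > m.py <<'E'
from h import *
import sys
def plate(n,tag):
    z=np.load(f'pics/{tag}.npz');p=z['p'];d=z['d'];c=vision.calibration(n);s=dict(eef_pos=z['pos'],eef_rot=z['rot'])
    hsv=cv2.cvtColor(p,cv2.COLOR_RGB2HSV)
    m=cv2.inRange(hsv,(60,100,30),(90,255,255))
    k,l,st,ce=cv2.connectedComponentsWithStats(m)
    C=cloud(c,s,d)
    pts=[]
    for i in range(1,k):
        if st[i,4]<300: continue
        v,u=np.where(l==i); P=C[v,u]; h=np.median(P[:,2])
        print(n,i,st[i],ce[i].round(0),np.median(P,0).round(3))
        if abs(h-.012)<.012 and np.hypot(*np.median(P,0)[:2])<1 : pts.append(np.stack([u,v],1))
    pts=np.vstack(pts)
    W=onz(c,s,pts,.012)
    r=cv2.minAreaRect((W[:,:2]*1000).astype(np.float32))
    print(n,r, cv2.boxPoints(r).round(1).tolist())
    return r
if __name__=='__main__':
    plate('top','top0');plate('scene','scene0')
E
python3 m.py
```

```text
Traceback (most recent call last):
  File "m.py", line 21, in <module>
    plate('top','top0');plate('scene','scene0')
    ~~~~~^^^^^^^^^^^^^^
  File "m.py", line 15, in plate
    pts=np.vstack(pts)
ValueError: need at least one array to concatenate
```

```bash
python3 - <<'E'
from h import *
for n in('top','scene'):
    z=np.load(f'pics/{n}0.npz');p=z['p'];hsv=cv2.cvtColor(p,cv2.COLOR_RGB2HSV)
    for uv in ((265,310),(380,310),(370,250)) if n=='top' else ((265,310),(250,320),(360,270)): print(p[uv[1],uv[0]],hsv[uv[1],uv[0]],z['d'][uv[1],uv[0]])
E
sed -i 's/(60,100,30)/(55,90,20)/; s/(90,255,255)/(95,255,255)/' m.py; python3 m.py
```

```text
[ 68 100  79] [ 70  82 100] 0.8536866
[61 95 72] [70 91 95] 0.8601746
[61 96 71] [69 93 96] 0.8709749
[44 96 62] [ 70 138  96] 1.0710046
[47 96 64] [ 70 130  96] 1.0610406
[48 94 64] [ 70 125  94] 1.138304
top 1 [ 252  226   63   95 1398] [283. 276.] [0.526 0.063 0.011]
top 9 [ 341  234   67   58 1129] [369. 258.] [ 0.574 -0.098  0.011]
top 73 [ 337  282   74   46 1144] [373. 306.] [ 0.48  -0.113  0.011]
top ((535.0285034179688, -34.32275390625), (304.3389892578125, 174.68862915039062), 85.8642349243164) [[436.8999938964844, -179.8000030517578], [611.2000122070312, -192.39999389648438], [633.0999755859375, 111.19999694824219], [458.8999938964844, 123.69999694824219]]
scene 1 [    0     0   149   137 14610] [60. 59.] [-0.579 -0.142 -0.131]
scene 2 [ 177    0  242   61 8402] [289.  21.] [-0.521  0.54  -0.015]
scene 3 [  464     0   176   151 15676] [570.  53.] [ 0.351  1.105 -0.037]
scene 7 [ 292  219   52   80 1471] [321. 254.] [0.519 0.033 0.011]
scene 8 [350 242  32  47 712] [363. 267.] [0.603 0.091 0.011]
scene 9 [ 206  248  107   98 4585] [262. 298.] [ 0.554 -0.112  0.011]
scene ((537.2537841796875, -38.66119384765625), (307.40185546875, 182.79811096191406), 85.79888153076172) [[434.79998779296875, -185.3000030517578], [617.0999755859375, -198.60000610351562], [639.7000122070312, 107.9000015258789], [457.3999938964844, 121.30000305175781]]
```

```bash
sed -i 's/(55,90,20)/(60,60,20) if n=="top" else (55,90,20)/; s/(95,255,255)/(82,255,255)/; s/<300/<80/' m.py; python3 m.py | grep '(('
python3 - <<'E'
from h import *
for n,b in(('top',(230,170,440,370)),('scene',(190,210,400,360))):
    p=np.load(f'pics/{n}0.npz')['p'][b[1]:b[3],b[0]:b[2]]
    p=cv2.convertScaleAbs(p,alpha=1.7)
    cv2.imwrite(f'pics/{n}c.png',cv2.resize(p,None,fx=3.6,fy=3,interpolation=2)[:,:,::-1] if 0 else cv2.resize(p,None,fx=3,fy=3,interpolation=cv2.INTER_CUBIC)[:,:,::-1])
E
```

```text
top ((535.2534790039062, -34.5897216796875), (307.3616943359375, 178.2984619140625), 85.68621063232422) [[434.79998779296875, -181.10000610351562], [612.5999755859375, -194.5], [635.7000122070312, 112.0], [457.8999938964844, 125.4000015258789]]
scene ((537.2537841796875, -38.66119384765625), (307.40185546875, 182.79811096191406), 85.79888153076172) [[434.79998779296875, -185.3000030517578], [617.0999755859375, -198.60000610351562], [639.7000122070312, 107.9000015258789], [457.3999938964844, 121.30000305175781]]
```

View pics/topc.png

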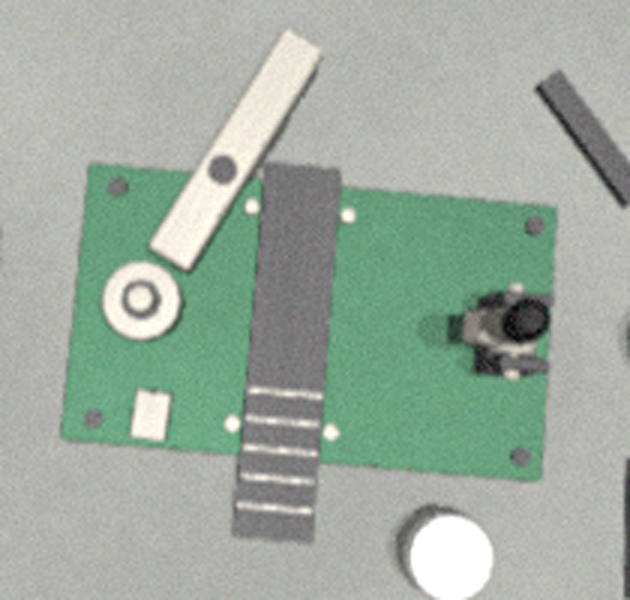

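View pics/scenec.png

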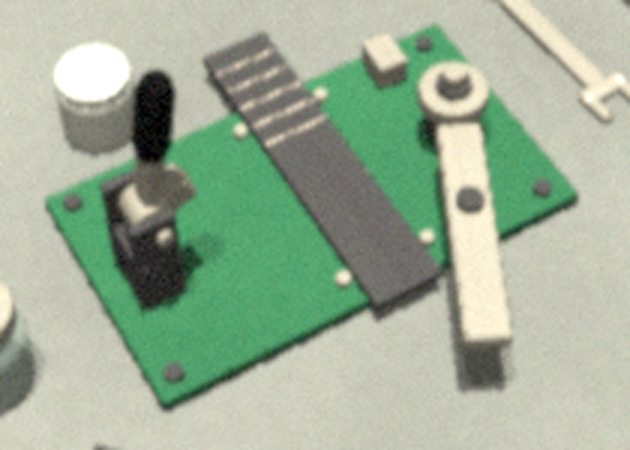

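The top crop shows the strap tip centre at about full-image (332,184), the eye at about (277,269), and the lever grip's top at (405,276). The scene view has the grip at about (241,248), leaning. I'll measure the strap and lever angles in the fixture frame.

```bash
cat >> h.py <<'E'
YAW=np.radians(-4.3); O=np.array([.5366,-.0205,0]); RF=R.from_euler('z',YAW).as_matrix()
def toF(P): return (np.atleast_2d(P)-O)@RF*1000
def toW(P): return O+RF@(np.array(P)/1000)
E
python3 - <<'E'
from h import *
for n in('top','scene'):
    z=np.load(f'pics/{n}0.npz');p=z['p'];d=z['d'];c=vision.calibration(n);s=None
    C=cloud(c,s,d);F=toF(C.reshape(-1,3)).reshape(480,640,3)
    x,y,zz=F[...,0],F[...,1],F[...,2]
    # strap top
    m=(zz>48)&(zz<66)&(x>30)&(x<220)&(y>-60)&(y<130)
    u=np.argwhere(m)[:,::-1]
    r=cv2.minAreaRect((toF(onz(c,s,u,.057))[:,:2]).astype(np.float32)); print(n,'strap',m.sum(),np.round(cv2.boxPoints(r),1).tolist())
    L,T=max(r[1]),0
    q=toF(onz(c,s,u,.057))[:,:2]; a=np.degrees(0)
    v=np.linalg.svd(q-q.mean(0),full_matrices=False)[2][0]; v*=np.sign(v[0]); print(' dir t',np.arctan2(v[0],-v[1]),'centroid t',np.arctan2(q.mean(0)[0],95-q.mean(0)[1]),'maxr',np.hypot(q[:,0],q[:,1]-95).max())
    # eye
    m=(zz>48)&(zz<75)&(np.hypot(x,y-95)<35)&(x<22); print(' eye',m.sum(),F[m].mean(0))
    hsv=p.max(2)
    for lo in range(90,205,10):
        m=(zz>lo)&(zz<=lo+10)&(abs(x)<60)&(y>-220)&(y<-60)
        if m.sum()>3: print('  lever',lo,m.sum(),F[m].mean(0).round(1), F[m].min(0).round(0)[:2],F[m].max(0).round(0)[:2])
    for nm,m in (('gauge',(zz>25)&(zz<45)&(x<-40)&(y>50)&(y<130)),('tin',(zz>40)&(zz<70)&(x<-80)&(y<0)),('jar',(zz>60)&(zz<90)&(y<-160)&(abs(x)<60))):
        if m.sum(): print(nm,np.median(F[m],0).round(0))
E
```

```text
top strap 1347 [[18.700000762939453, 68.5], [165.5, -4.900000095367432], [179.0, 22.0], [32.20000076293945, 95.5]]
 dir t 1.0988978508666927 centroid t 1.106925409017888 maxr 192.92096495537464
 eye 529 [-1.24130916 95.07555639 58.49730778]
  lever 90 219 [  -2.7 -119.7   93.6] [ -23. -148.] [  22. -100.]
  lever 130 4 [  -5.2 -110.7  136.2] [ -10. -113.] [   2. -109.]
  lever 140 9 [  -5.8 -111.5  145.8] [ -12. -124.] [   4. -106.]
  lever 150 8 [  -8.3 -112.4  156.4] [ -12. -121.] [   2. -105.]
  lever 160 6 [  -7.6 -107.6  163.9] [ -11. -111.] [  -2. -103.]
  lever 170 13 [  -3.8 -105.5  175.7] [ -12. -111.] [   8. -102.]
  lever 180 119 [  -1.7 -111.   186.5] [ -12. -124.] [  10. -102.]
  lever 190 42 [  -1.1 -113.   191.1] [  -8. -120.] [   6. -104.]
gauge [-70.  84.  33.]
tin [-170. -541.   55.]
jar [   7. -249.   73.]
scene strap 1169 [[21.5, 65.0999984741211], [172.10000610351562, -10.0], [185.6999969482422, 17.299999237060547], [35.0, 92.4000015258789]]
 dir t 1.1004148335305217 centroid t 1.0933328888362635 maxr 200.81272298082558
 eye 381 [ 2.8055003  90.75494781 58.33557279]
  lever 90 211 [   3.  -126.6   93.5] [ -23. -150.] [  25. -101.]
  lever 100 46 [   3.8 -124.8  104. ] [  -7. -134.] [  10. -106.]
  lever 110 40 [   3.9 -127.6  115. ] [  -7. -132.] [  10. -119.]
  lever 120 25 [   5.3 -125.9  124.1] [  -7. -131.] [  10. -118.]
  lever 130 37 [   6.7 -125.4  135.4] [  -4. -132.] [  10. -114.]
  lever 140 52 [   6.1 -124.1  145.3] [  -7. -132.] [  12. -110.]
  lever 150 54 [   5.8 -122.5  155.1] [  -8. -131.] [  12. -109.]
  lever 160 52 [   6.7 -120.8  165.3] [  -2. -129.] [  12. -109.]
  lever 170 53 [   6.2 -120.1  175.6] [  -5. -127.] [  12. -109.]
  lever 180 83 [   4.3 -115.9  185.7] [  -9. -126.] [  11. -105.]
  lever 190 45 [   0.3 -114.6  191.5] [  -7. -122.] [  10. -107.]
gauge [-70.  78.  33.]
tin [-483. -106.   54.]
jar [  13. -253.   74.]
```

```bash
cat > t.py <<'E'
from h import *
import sys
# usage: t.py fx fy z [fx fy z...]: tool shifts (mm) from present pose to TCP at fixture xy, world z; turn to align
s=manip.read_state(); M=R.from_quat(s['eef_rot'])
D=R.from_matrix(np.stack([-RF[:,1],-RF[:,0],[0,0,-1]],1))
print('eefF',toF(s['eef_pos']).round(1),s['clock'],s['grip_width'],'F',s['contact_force'].round(1),'turn',np.degrees((M.inv()*D).as_rotvec()).round(2))
a=np.array(list(map(float,sys.argv[1:]))).reshape(-1,3)
for r in a: print((M.inv().apply(toW(r)-s['eef_pos'])*1000).round(1))
E
python3 t.py 129.4 100.2 330 129.4 100.2 200
```

```text
eefF [[-300.6 -625.1  303. ]] 0.15 1.0010599804497922 F [ 0.2 -0.5 -0.5] turn [2.00e-02 8.00e-02 2.13e+01]
[-519.6 -664.1  -26.2]
[-519.4 -664.2  103.8]
```

Emit:
step_arm(targets="-0.03 -0.04 -0.03 0 0 2; -0.065 -0.085 -0.05 0 0 5; -0.1 -0.13 -0.06 0 0 8; -0.135 -0.175 -0.06 0 0 11; -0.17 -0.22 -0.06 0 0 14; -0.205 -0.265 -0.06 0 0 17; -0.24 -0.31 -0.06 0 0 20; -0.275 -0.355 -0.06 0 0 21.3; -0.31 -0.4 -0.06 0 0 21.3; -0.345 -0.445 -0.06 0 0 21.3", jaw=-1)

```text
clock: 1.4
eef_pos: [0.5154, -0.16, 0.3638]
eef_rot: [-0.68, 0.733, -0.0, -0.0]
contact_force: [0.5, -0.6, 0.3]
grip_width: -0.002
```

```bash
python3 t.py 129.4 100.2 200; python3 -c "
from h import *
cap('wrist','w1')"
```

```text
eefF [[ -10.7 -140.7  363.8]] 1.4 -0.001799852697839792 F [ 0.5 -0.6  0.3] turn [-0.   -0.03 -0.01]
[-241.  -140.1  163.7]
```

View pics/w1.png

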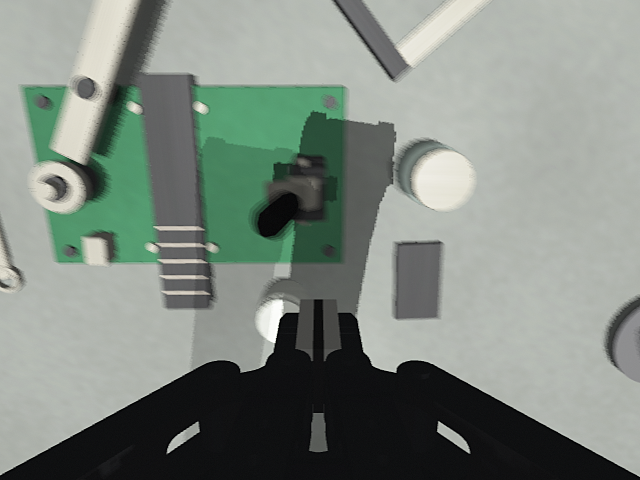

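The fingers are shut, with the tips at about cols 300-337, row 300. I'll measure their outline in the tool frame from depth.

Run:
```python
from h import *
z=np.load('pics/w1.npz');c=vision.calibration('wrist');M=np.array(c['mount'])
d=z['d'];f=240/np.tan(np.radians(c['vertical_fov'])/2)
v,u=np.mgrid[:480,:640]
q=np.stack([(u-c['cx'])/f*d,-(v-c['cy'])/f*d,-d],-1)@M[:3,:3].T+M[:3,3]; q*=1000
m=(d>0)&(d<.2)
for lo in range(10,100,5):
    k=m&(q[...,2]>lo)&(q[...,2]<=lo+5)
    if k.sum()>5: print(lo,k.sum(),'x',q[k][:,0].min().round(1),q[k][:,0].max().round(1),'y',np.percentile(q[k][:,1],[0,5,50,95,100]).round(1))
```

```text
10 4596 x -43.0 44.1 y [-12.3 -11.5 -10.1   9.   10.3]
15 7411 x -38.7 39.6 y [-13.3 -11.5  -5.9   8.8  11.2]
20 3422 x -34.5 35.8 y [-13.2 -12.4 -10.8   8.7  12.9]
25 2125 x -31.1 32.1 y [-13.2 -12.6 -10.8   4.5  13.1]
30 754 x -18.9 22.2 y [-12.3 -11.4  -7.8   7.5  11.4]
35 905 x -12.7 7.2 y [-11.1 -10.4  -8.5  10.   13.1]
40 629 x -12.9 14.1 y [-10.9 -10.4  -9.6  -5.7  -5. ]
45 653 x -13.0 14.2 y [-10.9 -10.4  -6.6  -5.5  -5.1]
50 584 x -12.9 14.1 y [-10.9 -10.4  -6.6  -5.4  -4.9]
55 532 x -13.1 14.3 y [-10.8 -10.3  -6.4  -5.5  -4.8]
60 458 x -12.9 14.0 y [-10.7 -10.3  -9.4  -5.6  -5.2]
65 223 x -11.1 12.6 y [-10.6 -10.3  -9.8  -5.7  -5.3]
```

Emit:
step_arm(targets="-0.05 -0.03 0 0 0 0; -0.1 -0.058 0 0 0 0; -0.15 -0.087 0 0 0 0; -0.2 -0.116 0.02 0 0 0; -0.24 -0.14 0.06 0 0 0; -0.24 -0.14 0.11 0 0 0; -0.24 -0.14 0.16 0 0 0; -0.24 -0.14 0.2 0 0 0; -0.24 -0.14 0.2 0 0 0")

```text
clock: 2.58
eef_pos: [0.6699, 0.0663, 0.1597]
eef_rot: [-0.68, 0.733, 0.002, -0.003]
contact_force: [-0.2, 0.3, 0.1]
grip_width: 0.002
```

```bash
python3 t.py 129.4 100.2 107; python3 -c "
from h import *
cap('scene','s2');p,d,c,s=cap('wrist','w2')
q=proj(c,s,[toW((0,95,58)),toW((195*np.sin(1.1),95-195*np.cos(1.1),57))]);print(q.round())"
```

```text
eefF [[126.4  96.6 159.7]] 2.575 0.0016243424729415542 F [-0.2  0.3  0.1] turn [ 0.47 -0.09  0.01]
[-3.7 -3.4 52.6]
[[321. 501.]
 [530. 184.]]
```

View pics/w2.png

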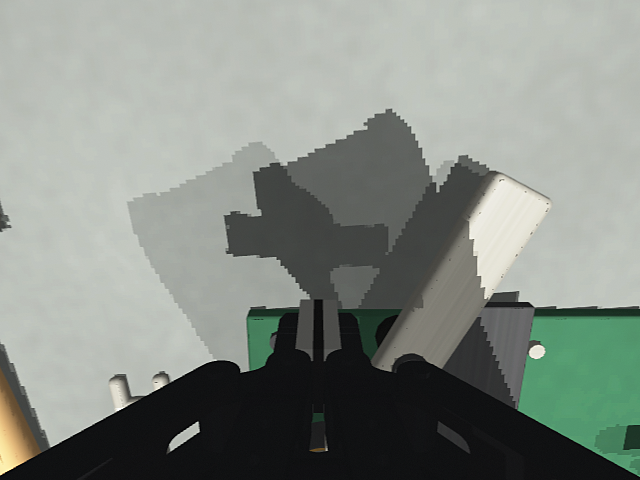

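View pics/s2.png

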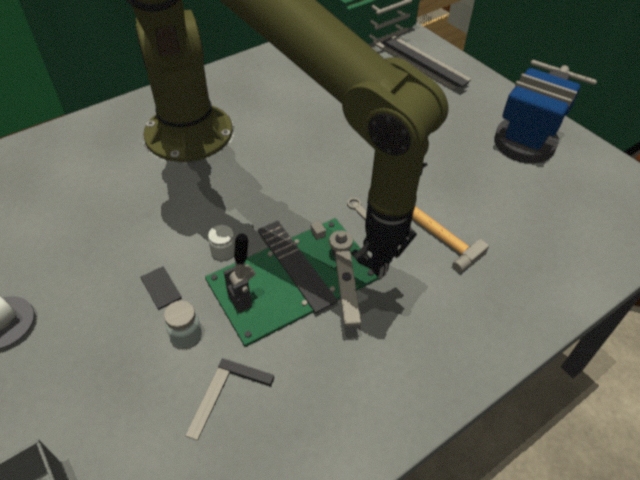

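The gap beside the strap is clear: the strap tip is seen at about (520,187), against a prediction of (530,184). I'll descend.

Emit:
step_arm(targets="0 0 0.015 0 0 0; 0 0 0.035 0 0 0; 0 0 0.05 0 0 0; 0 0 0.052 0 0 0; 0 0 0.052 0 0 0")

```text
clock: 3.3
eef_pos: [0.6723, 0.0674, 0.1117]
eef_rot: [-0.68, 0.733, 0.0, -0.0]
contact_force: [-0.1, -0.0, 0.6]
grip_width: 0.0
```

```bash
python3 t.py $(python3 -c "
import numpy as np
for t in list(np.arange(1.1,-.01,-.1)):
    n=26+3.5*np.sin(t);r=105
    print(r*np.sin(t)+n*np.cos(t),95-r*np.cos(t)+n*np.sin(t),107,end=' ')")
```

```text
eefF [[128.8  97.8 111.7]] 3.3 0.0004824603241258207 F [-0.1 -0.   0.6] turn [0.01 0.01 0.01]
[24.5 22.   4.7]
[35.2 24.8  4.7]
[45.6 28.7  4.7]
[55.5 33.6  4.7]
[64.9 39.5  4.7]
[73.7 46.4  4.7]
[81.7 54.2  4.7]
[88.9 62.7  4.7]
[95.1 71.9  4.7]
[100.4  81.8   4.7]
[104.7  92.1   4.8]
[107.8 102.8   4.8]
```

Emit:
step_arm(targets="0.012 0.011 0.004 0 0 0; 0.02 0.018 0.005 0 0 0; 0.025 0.022 0.005 0 0 0; 0.035 0.025 0.005 0 0 0; 0.045 0.028 0.005 0 0 0; 0.055 0.033 0.005 0 0 0; 0.065 0.039 0.005 0 0 0; 0.073 0.046 0.005 0 0 0; 0.081 0.054 0.005 0 0 0; 0.081 0.054 0.005 0 0 0")

```text
clock: 4.55
eef_pos: [0.6115, -0.0111, 0.1067]
eef_rot: [-0.68, 0.734, -0.0, -0.001]
contact_force: [0.4, 0.3, -0.3]
grip_width: 0.002
```

```bash
python3 t.py 26 -10 107; python3 -c "
from h import *
cap('scene','s3');cap('top','t3')"
```

```text
eefF [[ 74.   15.  106.7]] 4.55 0.002203043150294699 F [ 0.4  0.3 -0.3] turn [ 0.06 -0.1  -0.08]
[25.1 47.9 -0.2]
```

View pics/s3.png

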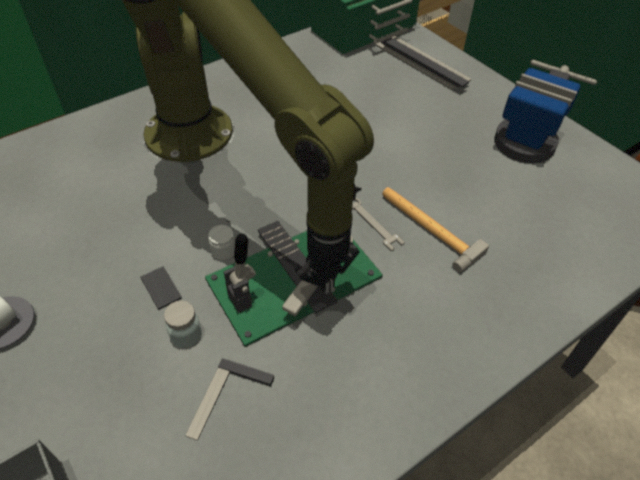

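The strap has swung with the finger; its tip is now at about (297,300), between the bar and the lever. I'll continue.

Emit:
step_arm(targets="0.004 0.004 0 0 0 0; 0.007 0.008 0 0 0 0; 0.013 0.017 0 0 0 0; 0.016 0.022 0 0 0 0; 0.019 0.027 0 0 0 0; 0.021 0.032 0 0 0 0; 0.023 0.037 0 0 0 0; 0.024 0.042 0 0 0 0; 0.025 0.046 0 0 0 0; 0.025 0.046 0 0 0 0")

```text
clock: 5.9
eef_pos: [0.5642, -0.0312, 0.1068]
eef_rot: [-0.68, 0.733, 0.0, -0.0]
contact_force: [0.2, 0.1, 0.7]
grip_width: -0.004
```

```bash
python3 t.py 26 -10 107; python3 -c "
from h import *
cap('scene','s4');cap('wrist','w4')
p=cv2.imread('pics/s4.png')[200:360,180:400];cv2.imwrite('pics/s4c.png',cv2.convertScaleAbs(cv2.resize(p,None,fx=3.5,fy=3.5),alpha=1.5))"
```

```text
eefF [[ 28.3  -8.6 106.8]] 5.9 -0.004449703150806617 F [0.2 0.1 0.7] turn [ 0.04 -0.03 -0.  ]
[ 1.4  2.3 -0.2]
```

View pics/s4c.png

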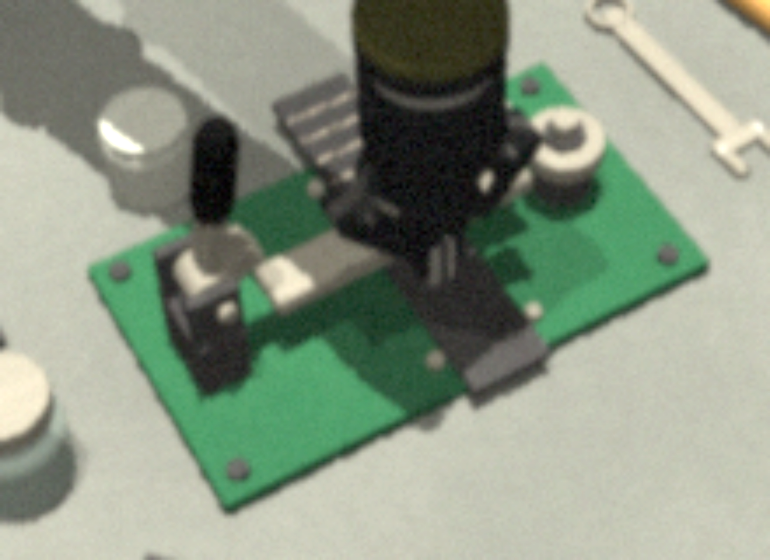

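View pics/w4.png

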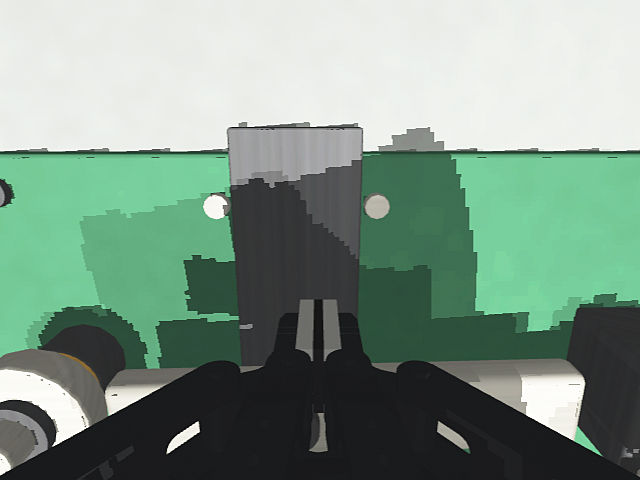

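The strap is almost square. In the wrist view its edge runs from row 371 on the left to row 360 on the right, so a little swing remains. I'll creep on until the stop pushes back.

Emit:
step_arm(targets="0 0.002 0 0 0 0; 0 0.003 0 0 0 0; 0 0.004 0 0 0 0; 0 0.004 0 0 0 0")

```text
clock: 6.5
eef_pos: [0.5607, -0.0308, 0.107]
eef_rot: [-0.68, 0.733, -0.0, 0.0]
contact_force: [0.8, -1.8, -0.0]
grip_width: 0.003
```

```bash
python3 t.py
```

```text
eefF [[ 24.8  -8.4 107. ]] 6.5 0.002565079342133051 F [ 0.8 -1.8 -0. ] turn [-0.02 -0.01 -0.  ]
```

Emit:
step_arm(targets="0 0.001 0 0 0 0; 0 0.002 0 0 0 0; 0 0.003 0 0 0 0; 0 0.003 0 0 0 0")

```text
clock: 7.0
eef_pos: [0.5589, -0.0308, 0.1075]
eef_rot: [-0.68, 0.733, -0.001, 0.001]
contact_force: [5.8, -1.7, -1.2]
grip_width: -0.001
```

```bash
python3 t.py; python3 -c "
from h import *
cap('wrist','w5')"
```

```text
eefF [[ 23.   -8.6 107.5]] 7.0 -0.0012566397791550733 F [ 5.8 -1.7 -1.2] turn [-0.19 -0.01 -0.01]
```

View pics/w5.png

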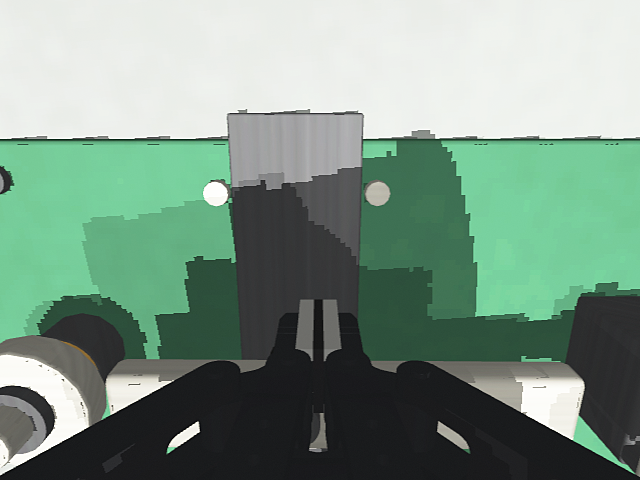

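The strap's edge is now level at row 361 on both sides, and the force has risen to 6 N. I'll make one more nudge to confirm the stop, then back off.

Emit:
step_arm(targets="0 0.0015 0 0 0 0; 0 0.0015 0 0 0 0; 0 0.0015 0 0 0 0")

```text
clock: 7.42
eef_pos: [0.558, -0.0308, 0.1077]
eef_rot: [-0.68, 0.733, -0.002, 0.002]
contact_force: [6.6, -2.0, -2.4]
grip_width: 0.001
```

```bash
python3 t.py
```

```text
eefF [[ 22.1  -8.6 107.7]] 7.425 0.0013816871348852919 F [ 6.6 -2.  -2.4] turn [-0.28 -0.   -0.02]
```

Emit:
step_arm(targets="0 0.0015 0 0 0 0; 0 0.003 0 0 0 0; 0 0.003 0 0 0 0; 0 0.003 0 0 0 0")

```text
clock: 7.92
eef_pos: [0.5564, -0.0308, 0.1082]
eef_rot: [-0.68, 0.733, -0.003, 0.003]
contact_force: [10.5, -2.7, -3.1]
grip_width: -0.004
```

```bash
python3 t.py; python3 -c "
from h import *
cap('wrist','w6')"
```

```text
eefF [[ 20.5  -8.8 108.2]] 7.925 -0.003891176438192182 F [10.5 -2.7 -3.1] turn [-0.48  0.   -0.02]
```

View pics/w6.png

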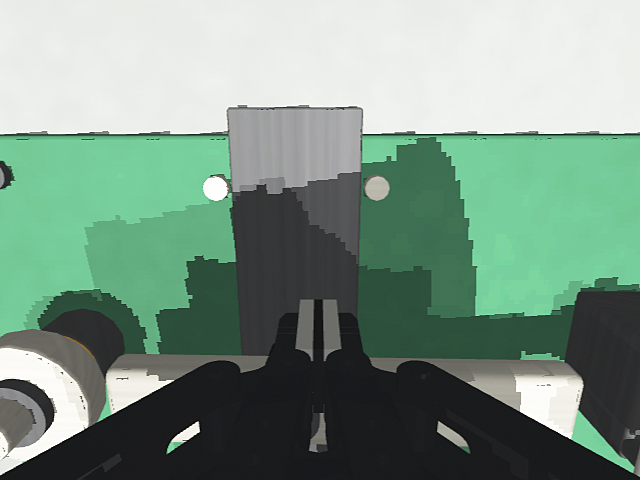

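The edge is still level at row 355, and further push only flexes the arm to 10 N, so the strap is hard against its stop. I'll back off and rise.

Emit:
step_arm(targets="0 -0.01 0 0 0 0; 0 -0.03 0 0 0 0; 0 -0.045 0 0 0 0; 0 -0.045 -0.03 0 0 0; 0 -0.045 -0.09 0 0 0; 0 -0.045 -0.15 0 0 0; 0 -0.045 -0.21 0 0 0; 0 -0.045 -0.22 0 0 0; 0 -0.045 -0.22 0 0 0")

```text
clock: 9.1
eef_pos: [0.5976, -0.0328, 0.3266]
eef_rot: [-0.68, 0.733, 0.0, -0.0]
contact_force: [-0.3, 0.5, -0.2]
grip_width: 0.004
```

```bash
python3 t.py 0 -165 328 0 -165 242; python3 -c "
from h import *
cap('top','t7');cap('scene','s7');p,d,c,s=cap('wrist','w7')
F=toF(cloud(c,s,d).reshape(-1,3)).reshape(480,640,3)
x,y,z=F[...,0],F[...,1],F[...,2]
m=(z>48)&(z<61)&(abs(x)<40)&(y>-110)&(y<60)&(d>.22)
for a in range(-110,60,10):
    k=m&(y>a)&(y<a+10)
    if k.sum()>20: print(a,k.sum(),np.percentile(x[k],[2,98]).round(1),np.median(z[k]).round(1))
"
```

```text
eefF [[ 61.7  -7.7 326.6]] 9.1 0.004048077368221324 F [-0.3  0.5 -0.2] turn [0.07 0.01 0.04]
[157.2  61.8  -1.3]
[157.2  61.7  84.7]
-100 360 [-14.7  12.9] 57.0
-90 391 [-15.1  13.2] 57.1
-80 385 [-15.3  13.2] 57.1
-70 387 [-15.2  13.2] 57.2
-60 392 [-15.   13.1] 57.0
-50 390 [-14.9  13.1] 57.1
-40 382 [-15.2  13.1] 57.1
-30 401 [-15.   13.1] 57.1
-20 372 [-15.1  13.1] 57.2
-10 228 [-15.4  13.2] 57.1
0 224 [-15.2  13. ] 57.0
10 397 [-15.  13.] 57.2
20 388 [-14.8  13. ] 57.2
30 386 [-15.1  13.1] 57.1
40 388 [-14.9  13. ] 57.2
50 388 [-15.2  13. ] 57.1
```

View pics/w7.png

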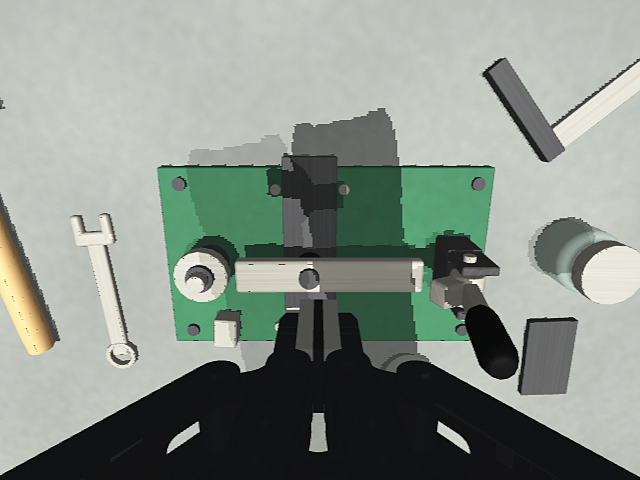

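View pics/s7.png

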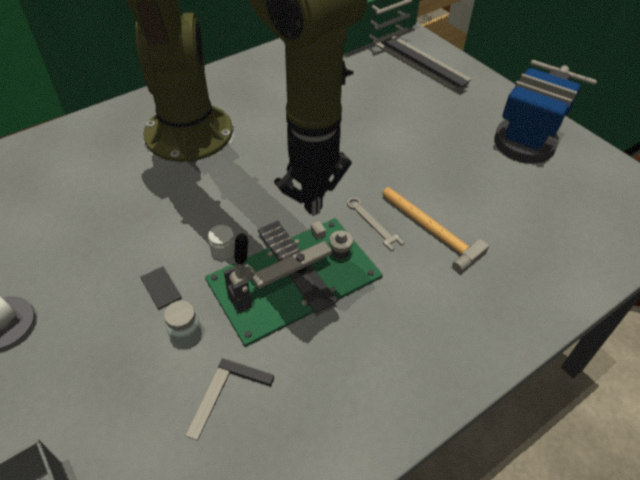

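The strap lies straight across: its edges are at x = -15..13 along its full length, at angle 0. The lever is still near upright. Next I'll move behind the lever.

Emit:
step_arm(targets="0.05 0.02 0 0 0 0; 0.1 0.04 0 0 0 0; 0.15 0.06 0 0 0 0; 0.157 0.063 0.03 0 0 0; 0.157 0.063 0.07 0 0 0; 0.157 0.063 0.085 0 0 0; 0.157 0.063 0.085 0 0 0")

```text
clock: 10.12
eef_pos: [0.5228, -0.1847, 0.2404]
eef_rot: [-0.68, 0.733, 0.002, -0.001]
contact_force: [0.5, 0.2, 0.5]
grip_width: 0.003
```

```bash
python3 t.py $(python3 -c "
import numpy as np
for t in list(np.arange(.1,1.41,.1)):
    r=90
    print(-1,-143.5+r*np.sin(t)-11.5*np.cos(t),151+r*np.cos(t)+11.5*np.sin(t),end=' ')"); python3 -c "
from h import *
cap('scene','s8')
p=cv2.imread('pics/s8.png')[180:360,180:400];cv2.imwrite('pics/s8c.png',cv2.convertScaleAbs(cv2.resize(p,None,fx=3.3,fy=3.3),alpha=1.5))"
```

```text
eefF [[  -1.5 -164.8  240.4]] 10.125 0.0025522954315557083 F [0.5 0.2 0.5] turn [0.19 0.08 0.04]
[-18.8  -0.5  -1.3]
[-27.9  -0.5  -1.1]
[-36.9  -0.5   0.1]
[-45.7  -0.5   2.1]
[-54.3  -0.5   5. ]
[-62.6  -0.5   8.7]
[-70.5  -0.6  13.2]
[-77.8  -0.6  18.5]
[-84.6  -0.6  24.6]
[-90.8  -0.6  31.2]
[-96.2  -0.7  38.5]
[-100.9   -0.7   46.2]
[-104.9   -0.7   54.4]
[-107.9   -0.7   62.9]
```

View pics/s8c.png

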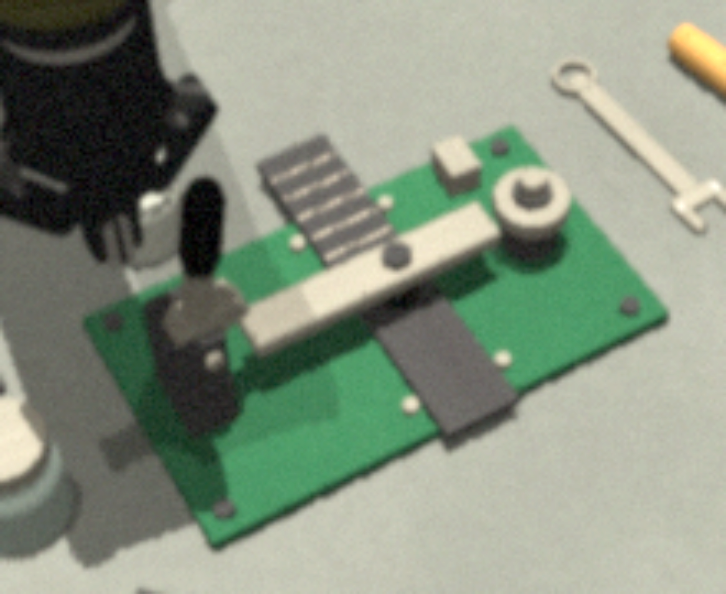

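The fingertip stands behind the lever at about (120,235) in the crop. I'll push along the arc, first half.

Emit:
step_arm(targets="-0.012 0 -0.001 0 0 0; -0.022 0 -0.001 0 0 0; -0.03 0 -0.001 0 0 0; -0.037 0 0 0 0 0; -0.046 0 0.002 0 0 0; -0.054 0 0.005 0 0 0; -0.062 0 0.009 0 0 0; -0.07 0 0.013 0 0 0; -0.078 0 0.018 0 0 0; -0.078 0 0.018 0 0 0")

```text
clock: 11.42
eef_pos: [0.529, -0.1063, 0.2231]
eef_rot: [-0.681, 0.733, 0.001, -0.0]
contact_force: [-0.6, 0.2, -0.6]
grip_width: 0.002
```

```bash
python3 t.py $(python3 -c "
import numpy as np
for t in list(np.arange(.8,1.46,.1)):
    r=90
    print(-1,-143.5+r*np.sin(t)-11.5*np.cos(t),151+r*np.cos(t)+11.5*np.sin(t),end=' ')"); python3 -c "
from h import *
cap('scene','s9')
p=cv2.imread('pics/s9.png')[180:360,180:400];cv2.imwrite('pics/s9c.png',cv2.convertScaleAbs(cv2.resize(p,None,fx=3.3,fy=3.3),alpha=1.5))"
```

```text
eefF [[ -1.2 -86.1 223.1]] 11.425 0.0020774307927005904 F [-0.6  0.2 -0.6] turn [0.08 0.05 0.09]
[ 0.8 -0.2  1.1]
[-6.  -0.2  7.1]
[-12.1  -0.2  13.8]
[-17.6  -0.2  21. ]
[-22.3  -0.3  28.8]
[-26.2  -0.3  36.9]
[-29.3  -0.3  45.5]
```

View pics/s9c.png

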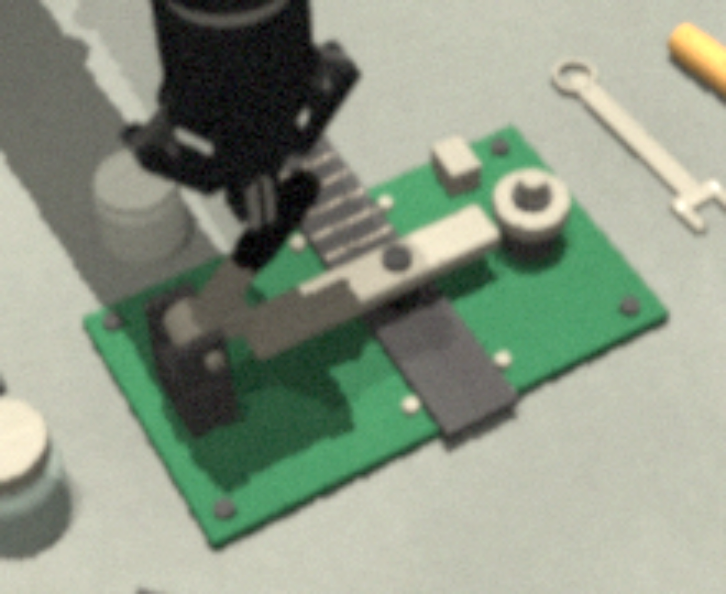

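The lever has followed to about 45°. Second part now, slower.

Emit:
step_arm(targets="-0.003 0 0.004 0 0 0; -0.006 0 0.007 0 0 0; -0.009 0 0.01 0 0 0; -0.012 0 0.014 0 0 0; -0.015 0 0.017 0 0 0; -0.0175 0 0.021 0 0 0; -0.02 0 0.025 0 0 0; -0.022 0 0.029 0 0 0; -0.024 0 0.033 0 0 0; -0.024 0 0.033 0 0 0")

```text
clock: 12.72
eef_pos: [0.5309, -0.0834, 0.1904]
eef_rot: [-0.68, 0.733, 0.0, -0.0]
contact_force: [0.5, 0.0, 1.2]
grip_width: -0.003
```

```bash
python3 t.py $(python3 -c "
import numpy as np
for t in list(np.arange(1.2,1.46,.1)):
    r=90
    print(-1,-143.5+r*np.sin(t)-11.5*np.cos(t),151+r*np.cos(t)+11.5*np.sin(t),end=' ')")
```

```text
eefF [[ -1.  -63.2 190.4]] 12.725 -0.0029976161150684923 F [0.5 0.  1.2] turn [0.04 0.   0.02]
[ 0.6 -0.  -4. ]
[-3.3 -0.   4.2]
[-6.4 -0.  12.7]
```

Emit:
step_arm(targets="-0.0015 0 0.002 0 0 0; -0.003 0 0.004 0 0 0; -0.004 0 0.006 0 0 0; -0.005 0 0.008 0 0 0; -0.0055 0 0.01 0 0 0; -0.006 0 0.012 0 0 0; -0.006 0 0.012 0 0 0")

```text
clock: 13.6
eef_pos: [0.5315, -0.0773, 0.1787]
eef_rot: [-0.68, 0.733, 0.0, 0.0]
contact_force: [-0.6, -1.2, 0.7]
grip_width: 0.002
```

```bash
python3 t.py; python3 -c "
from h import *
cap('scene','s10')
p=cv2.imread('pics/s10.png')[180:360,180:400];cv2.imwrite('pics/s10c.png',cv2.convertScaleAbs(cv2.resize(p,None,fx=3.3,fy=3.3),alpha=1.5))"
```

```text
eefF [[ -0.8 -57.  178.7]] 13.6 0.0018830513367982533 F [-0.6 -1.2  0.7] turn [0.01 0.02 0.02]
```

View pics/s10c.png

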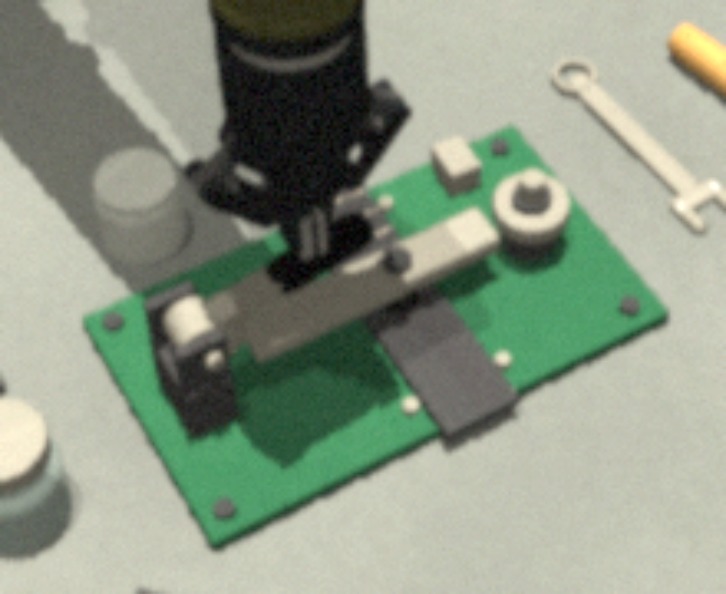

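The lever is nearly level with little force so far. I'll go on down until it stops.

Emit:
step_arm(targets="0 0 0.002 0 0 0; 0 0 0.004 0 0 0; -0.001 0 0.005 0 0 0; -0.001 0 0.005 0 0 0")

```text
clock: 14.15
eef_pos: [0.5319, -0.0763, 0.1753]
eef_rot: [-0.68, 0.733, -0.0, -0.0]
contact_force: [-4.2, 0.2, 11.3]
grip_width: -0.002
```

```bash
python3 t.py
```

```text
eefF [[ -0.5 -56.  175.3]] 14.15 -0.0016924721536039319 F [-4.2  0.2 11.3] turn [-0.01 -0.04  0.03]
```

Emit:
step_arm(targets="0 0 0.002 0 0 0; 0 0 0.004 0 0 0; 0 0 0.004 0 0 0; 0 0 0.004 0 0 0")

```text
clock: 14.65
eef_pos: [0.5321, -0.0761, 0.1745]
eef_rot: [-0.68, 0.733, -0.001, -0.001]
contact_force: [-12.5, 1.0, 31.4]
grip_width: 0.0
```

```bash
python3 t.py; python3 -c "
from h import *
cap('wrist','w11')"
```

```text
eefF [[ -0.3 -55.8 174.5]] 14.65 0.0002148968283409121 F [-12.5   1.   31.4] turn [-0.02 -0.12  0.03]
```

View pics/w11.png

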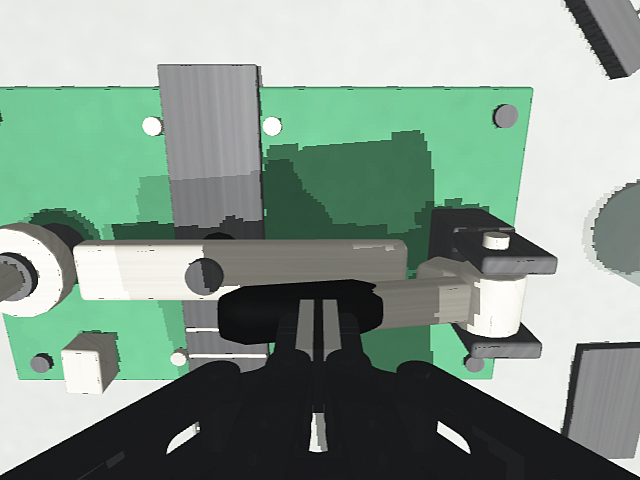

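Force climbed from 11 to 31 N over less than 1 mm, with the tip at z≈101 against about 104 expected. That is the hard stop. I'll retreat upward and look.

Emit:
step_arm(targets="0 0 -0.01 0 0 0; 0 0 -0.05 0 0 0; 0 0 -0.1 0 0 0; 0 0 -0.15 0 0 0; 0 -0.03 -0.19 0 0 0; 0 -0.06 -0.2 0 0 0; 0 -0.06 -0.2 0 0 0; 0 -0.06 -0.2 0 0 0")

```text
clock: 15.7
eef_pos: [0.5909, -0.0807, 0.3687]
eef_rot: [-0.68, 0.733, 0.001, -0.001]
contact_force: [-0.7, 0.9, -0.4]
grip_width: -0.003
```

```bash
python3 t.py; python3 -c "
from h import *
cap('top','t12');cap('scene','s12');p,d,c,s=cap('wrist','w12')
F=toF(cloud(c,s,d).reshape(-1,3)).reshape(480,640,3)
x,y,z=F[...,0],F[...,1],F[...,2]
m=(abs(x)<11)&(z>40)&(z<130)&(d>.2)
for a in range(-150,60,10):
    k=m&(y>a)&(y<a+10)
    if k.sum()>20: print(a,k.sum(),np.percentile(x[k],[2,98]).round(1),np.percentile(z[k],[10,50,95]).round(1))
m=(z>46)&(z<56)&(abs(x)<40)&(d>.2)
for a in range(-100,60,20):
    k=m&(y>a)&(y<a+20);print(a,k.sum(),np.percentile(x[k],[2,98]).round(1),np.median(z[k]).round(1))
a=cv2.imread('pics/top0.png');b=cv2.imread('pics/t12.png')
e=cv2.GaussianBlur(cv2.absdiff(a,b),(5,5),0)
cv2.imwrite('pics/cmp.png',np.vstack([a[160:390,120:520],b[160:390,120:520]]))
"
```

```text
eefF [[ 58.7 -56.  368.7]] 15.7 -0.0032393419663991085 F [-0.7  0.9 -0.4] turn [0.13 0.04 0.04]
-150 59 [-10.3  10.6] [83.1 85.4 88. ]
-140 262 [-10.2  10.8] [87.9 90.4 92.3]
-130 338 [-10.2  10.8] [73.2 89.9 92.1]
-120 332 [-10.   10.6] [65.1 85.7 87.7]
-110 307 [-10.    7.7] [65.8 87.6 89.5]
-100 366 [-9.9 10.1] [51.4 88.6 91.2]
-90 388 [-9.4 10.5] [51.5 90.  94. ]
-80 401 [-9.5 10.2] [51.5 93.6 99.3]
-70 424 [-9.8 10.1] [ 51.7  96.2 101.1]
-60 423 [-9.6 10.5] [ 51.8  97.8 102.9]
-50 462 [-9.7 10. ] [ 51.7  99.3 104.6]
-40 449 [-9.3 10.2] [ 51.8 101.1 106.3]
-30 427 [-9.1 10.3] [ 51.6 100.7 106.6]
-20 252 [-9.6 10.6] [ 51.3  52.3 103.9]
-10 241 [-10.1  10.4] [51.6 56.3 58.2]
0 208 [-10.3  10.5] [51.6 56.3 58.1]
10 213 [-10.5  10.5] [51.1 52.1 53.4]
20 215 [-10.1  10.5] [51.4 52.2 53.4]
30 215 [-10.4  10.6] [51.1 52.1 53.5]
40 214 [-10.4  10.4] [51.2 52.2 53.4]
50 219 [-10.8  10.6] [51.2 52.2 53.4]
-100 356 [-3.1 13. ] 51.8
-80 353 [-3. 13.] 51.9
-60 385 [-3.8 13. ] 52.0
-40 389 [-5.1 13. ] 52.0
-20 426 [-15.5  13. ] 51.9
0 454 [-15.6  12.7] 52.0
20 588 [-15.4  12.7] 52.1
40 597 [-15.5  12.8] 52.1
```

View pics/w12.png

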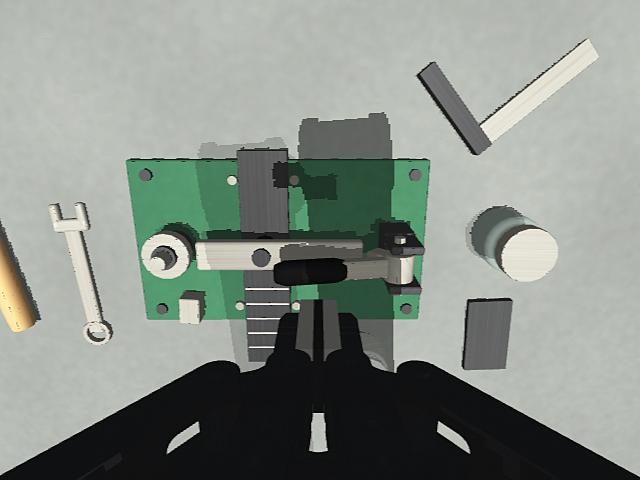

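View pics/cmp.png

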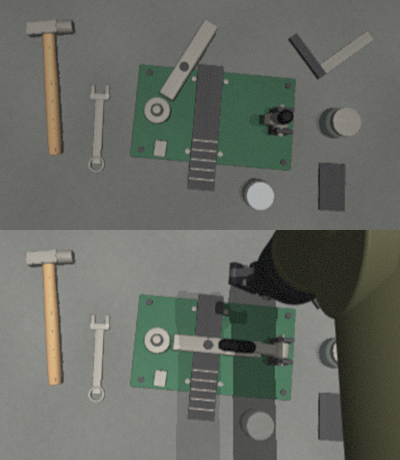

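The strap's top has sunk from 57.1 to 52.1 mm, against 52 expected at 6 mm full travel. The grip's slope of 7 mm in 40 mm gives a lever angle of about 1.40. The bar and bystanders are where they were, and the arm is clear, so I'll hand it in.

```bash
python3 -c "
from h import *
print(manip.finish_job(), manip.read_state()['clock'])"
```

```text
the job is handed in; nothing more can be done
the job is handed in; nothing more can be done
```

The bar is clamped and the job is handed in. It took about 16 s of the 56 s allowed, nothing was gripped or lifted, and the strap was across before I touched the lever.

- **Strap:** I swung it with the outside of the shut fingers from about 1.10 rad to its stop. Its edges then measured straight across the bar at 0 rad, with about 10 N against the stop.
- **Lever:** I pushed it down from behind the grip until it stopped dead. The force rose from 11 to 31 N on the fingertip over less than 1 mm.
- **Last checks:** The strap's top was at 52.1 mm (52 expected when fully down), and the grip's slope gave a lever angle of about 1.40 rad.
- **Bystanders:** By eye, the before and after pictures showed the bar and the other things unmoved. In the last top view the arm partly hid the jar and offcut, and in the last wrist view the tin was mostly behind the gripper.
- **Clearance:** The tool finished about 0.2 m above the fixture, touching nothing.
- **Disagreement:** The two fixed cameras placed the fixture 2–4 mm apart. I leaned on the top view and confirmed by contact, and no check failed.

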